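Find the rocking canister lid and press it home

ROBOT

A 7-joint arm with a two-finger parallel gripper is mounted at the origin on the work surface. World frame = base frame: x ahead of the robot, y to its left, z up, the work surface at z = 0. Lengths are in m, angles in degrees, forces in N, time in s.
With the tool pointing down it reaches from about 0.4 to 0.85 m from the base axis. Payload 6.9 kg.
Tool frame: the origin (TCP) lies midway between the tips of the shut fingers; the grasp point (between the pads) lies 19 mm behind it; z points along the fingers, y is the line along which they close (so a half turn about z gives the same grasp; the last joint's range is limited). The gripper opens to 85 mm and grips with 20 to 120 N. Pads are 22 mm wide; open, the fingers measure 114 mm over their backs; the gripper's body (76 mm by 85 mm) begins 54 mm behind the grasp point. The pads swing forward as they close: fully open they stand 13 mm farther back than shut.
Start: joints at [82.305, 29.078, -13.613, 85.955, 7.202, 65.827, -8.869], TCP at [0.148, -0.607, 0.231] pointing down, gripper open.
Joint ranges: [-176.47, 176.47], [-13.61, 117.27], [-81.72, 77.17], [0.22, 143.17], [-87.28, 267.28], [10, 112.55], [-165.47, 165.47]. Speed limits (degrees/s): [136.94, 136.94, 180, 180, 180, 180, 180].

INTERFACE

Orientations are given as [roll, pitch, yaw] about the fixed x, y, z axes, in that order (R = Rz(yaw) Ry(pitch) Rx(roll)).
In Python, from rig import bot gives the robot as it stands.
- The arm moves only by the tool send_rows, never from a script. Its argument "series" is a list of rows, each a list of 7 numbers: the shift along the tool's x, y, z as a fraction of full scale, then the turn, a rotation vector about the tool's x, y, z as a fraction of full scale, then the gripper command: -1 is fully open, 1 is shut, values between are in proportion. In form: [[dx, dy, dz, rx, ry, rz, hand], ...]. A call has 1 to 20 rows; each row shifts and turns the commanded pose from where the row before left it, along the tool's axes as they then stand; what a row does not reach is not made up. Full scale, the value 1, is 10 cm for a shift and 45 degrees for a turn. A row lasts 1/8 s, in which the tool goes at most 62.5 mm and 10.7 degrees, less where a joint would pass 70% of its speed; a pose out of reach is approached as far as the arm can. A call with a number of a shift or a turn outside -1 to 1 is refused whole. A call with a gripper value outside its range is refused whole. The fingers move at their own pace and stop on an object; "grip_force" is the grip in N (left out, the last holds). Time passes only in rows, so rows that do not move let the fingers close. It gives the time, the measured TCP pose, the force, the opening and the grip force at its end, in the units of the state.
- bot.read_state(): the state, without advancing time (a new reading comes with each control period).
- bot.grab_frame(name): name is "scene" or "top" or "wrist"; returns (picture, depth): 480x640x3 uint8, red, green, blue; 480x640 float32, m along the optical axis (not along the pixel's ray), 0 where there is no reading.
- bot.camera_info(name): a dict with "fx", "fy", "cx", "cy" (pixels), "rvec" (rotation vector, rad) and "tvec" (3), from world to camera coordinates, as OpenCV has them. Camera axes: x right, y down, z forward; pixel columns grow to the right and rows downward; lengths in m; the calibration is good to about 2 mm. A picture is of the moment at which its call begins: read the wrist's pose just before it. camera_info takes no time and is no camera call; for the wrist camera it gives the pose at the moment of the call.
- bot.job_done(): hands the job in; it is judged then, once.
Trained networks look in the newest picture that a camera, given by its name, has taken for a name from the list of things; names that differ only in an ending like _2 or _b are one class to them, and where a whole thing is asked for, a point or a joint stands for the part that bears it (a point fixed in the world has none). Each returns a list of dicts, best first, with "conf" (0 to 1); they miss things now and then, are a little off and sometimes report something else, mostly with a low value. They report only what shows in the picture. A call takes as long as a camera call.
- bot.find_in(query, camera): "location" ([x, y, z] in m, in world coordinates, good to about 4 mm: the middle of the surface that is visible of it).
The state is a dict: "time": time; "joint_pos": joint angles; "joint_vel": joint speeds; "joint_efforts": joint torques, N m; "position": TCP position; "tcp_rot": TCP orientation; "force": force on the tool from outside, world axes, zero at the start; "wrist_torque": the same for the moment, N m; "gripper_width": opening from 0.0 (shut) to 1.0 (fully open); "gripper_force": force on a finger pad.
Only numpy, scipy, OpenCV 4.12 (cv2) and the standard library are available. Lean on these libraries where they do the work, as an engineer would, in place of code of your own. Each camera call takes 0.05 s, during which the arm holds its last target. There are 200 camera calls.

TASK

One of the four canister lids on the pantry board is not sealed. Feel for it by pressing the lids one after another near their near or far edge until one clearly rocks under the fingertip, then press that lid in the middle until it is fully home and level. Only press: do not pull any lid up, and leave the other things where they stand.

Things in the scene. Friction and masses are not known exactly. Their poses are not given: they have to be found in the camera images.
- tray: wooden board, 210 (its x) x 530 (its y) x 12 thick, carried level by a fixed riser of two cross bars, its underside 2 to 60 above the table (it varies), origin at the centre of its underside; its x axis points away from the robot. Four identical clear square canisters (98 x 98, 120 tall) with white square lids stand fast on it in one row along its y axis, 120 apart, 30 beyond its centre line in x. Three lids are sealed and rigid; one, anywhere in the row, is loose
- place_1 (a point): place 1 of the row, counted from the robot's left: the centre of the upper face of the lid there when that lid is fully home, 144 mm above the underside of the board, so 146 to 204 mm above the table (a loose lid stands 6 mm higher). Lids are 104 x 104, flat, 20 thick, with a flush round disc drawn in the middle; axes as the board's
- place_2 (a point): place 2 of the row, counted from the robot's left: the centre of the upper face of the lid there when that lid is fully home, 144 mm above the underside of the board, so 146 to 204 mm above the table (a loose lid stands 6 mm higher). Lids are 104 x 104, flat, 20 thick, with a flush round disc drawn in the middle; axes as the board's
- place_3 (a point): place 3 of the row, counted from the robot's left: the centre of the upper face of the lid there when that lid is fully home, 144 mm above the underside of the board, so 146 to 204 mm above the table (a loose lid stands 6 mm higher). Lids are 104 x 104, flat, 20 thick, with a flush round disc drawn in the middle; axes as the board's
- place_4 (a point): place 4 of the row, counted from the robot's left: the centre of the upper face of the lid there when that lid is fully home, 144 mm above the underside of the board, so 146 to 204 mm above the table (a loose lid stands 6 mm higher). Lids are 104 x 104, flat, 20 thick, with a flush round disc drawn in the middle; axes as the board's
- lid_rock (a joint): tilt of the loose lid, wherever it is, in rad: 0 level; positive when its far edge (board +x) is down, negative when its near edge (towards the robot) is down. It tips about the line through its middle along the board's y. About 1 to 2 N on the near or far edge, 30 to 40 mm from the middle, tips it up to about 0.13 until the edge meets the canister's rim; it springs level again when let go. Once home it no longer tips
- lid_seat (a joint): how far the loose lid has been pressed down, in m: about 0 at the start (standing proud), 0.006 fully home, negative if pulled up. It slides stiffly, needing about 8 N pressed on its middle, and stays where it is left
- spice_jar: amber glass spice jar with red cap, diameter 42, height 85, standing on the board in front of the canisters (mm); origin at the centre of its underside, z axis up. Not part of the job
- pepper_jar: clear glass spice jar with black cap, diameter 42, height 85, standing on the board in front of the canisters (mm); origin at the centre of its underside, z axis up. Not part of the job
- small_tin: small steel tin with green label, diameter 54, height 58, standing on the board in front of the canisters (mm); origin at the centre of its underside, z axis up. Not part of the job
- mug: blue ceramic mug, diameter 80, height 90, to the left of the board (mm); origin at the centre of its underside, z axis up. Not part of the job
- bowl: white ceramic bowl, diameter 120, height 60, to the right of the board (mm); origin at the centre of its underside, z axis up. Not part of the job

How it is judged:
By the outcome, as a careful person would: the job done as asked, in the order asked, and still so for the second after the job is handed in, with the robot touching nothing.
It also fails if it takes over 51 s, if anything falls off the work surface, if the arm or the gripper's body presses on something with over 40 N, if the wrist force passes 120 N, or if a joint passes its speed limit or range.

## Working session

There is one attempt and no reset: what is moved stays moved. The work goes in short steps, Python scripts to look and compute and a tool call to move; the robot and the scene stay as the last step left them, time stands still between calls to the robot, and variables do not carry over. Pictures are saved under pics/ and viewed, at most 10 in all, crops included, and the job is handed in when it is done.

Besides the shell and the picture viewer there is one more tool, called after "Request:" by a JSON object that holds its "fn" and its "kwargs". send_rows: Moves the arm, as the interface text tells. Its arguments: {"type":"object","properties":{"series":{"type":"array","items":{"type":"array","items":{"type":"number","minimum":-1,"maximum":1}}},"grip_force":{"type":"number"}},"required":["series"]}

```bash
mkdir -p pics; python3 - <<'E'
from rig import bot
import cv2,numpy as np
s=bot.read_state(); print(s)
for n in ("scene","top"):
    p,d=bot.grab_frame(n); cv2.imwrite(f"pics/{n}0.png",p[:,:,::-1]); np.save(f"pics/{n}0.npy",d)
    for q in ("place_1","tray","spice_jar","pepper_jar","small_tin","mug","bowl","lid_rock"):
        try: print(n,q,[(np.round(r["location"],3).tolist(),round(r["conf"],2)) for r in bot.find_in(q,n)][:6])
        except Exception as e: print(n,q,e)
E
```

```text
{'time': 0.0, 'joint_pos': array([ 82.30814823,  29.12537804, -13.60920768,  86.00700137,
         7.20237642,  65.82342309,  -8.86889806]), 'joint_vel': array([-0.01694574, -0.034506  ,  0.04513203,  0.0102702 ,  0.04874845,
        0.08236477,  0.02492499]), 'joint_efforts': array([-1.18998578e-03, -6.20593357e+01, -2.18701825e+00, -2.49651486e+01,
        1.27684718e-02,  1.19971106e-02,  2.40044818e-05]), 'position': array([ 0.14822725, -0.60668905,  0.23044168]), 'tcp_rot': array([-1.79903030e+02,  1.47254610e-03,  1.37380139e+01]), 'force': array([-0.35343093,  0.25226769,  0.5657867 ]), 'wrist_torque': array([-0.00719036,  0.01018118,  0.01433889]), 'gripper_force': 0.0, 'gripper_width': 1.0003100198082269}
scene place_1 [([0.44, 0.066, 0.068], 0.78)]
scene tray [([0.437, 0.065, 0.07], 0.83)]
scene spice_jar [([0.421, 0.168, 0.156], 0.71)]
scene pepper_jar [([0.41, -0.205, 0.135], 0.87)]
scene small_tin [([0.417, 0.013, 0.125], 0.94)]
scene mug [([0.526, 0.406, 0.006], 0.92)]
scene bowl [([0.493, -0.456, 0.029], 0.88)]
scene lid_rock [([0.507, -0.187, 0.209], 0.9), ([0.44, 0.068, 0.07], 0.21)]
top place_1 [([0.436, -0.014, 0.069], 0.65)]
top tray [([0.436, -0.012, 0.071], 0.78), ([0.495, -0.452, 0.026], 0.21)]
top spice_jar []
top pepper_jar [([0.409, -0.211, 0.155], 0.78)]
top small_tin [([0.413, 0.005, 0.127], 0.9)]
top mug [([0.527, 0.422, 0.035], 0.81)]
top bowl [([0.496, -0.45, 0.027], 0.98)]
top lid_rock [([0.505, -0.186, 0.204], 0.86)]
```

View pics/top0.png

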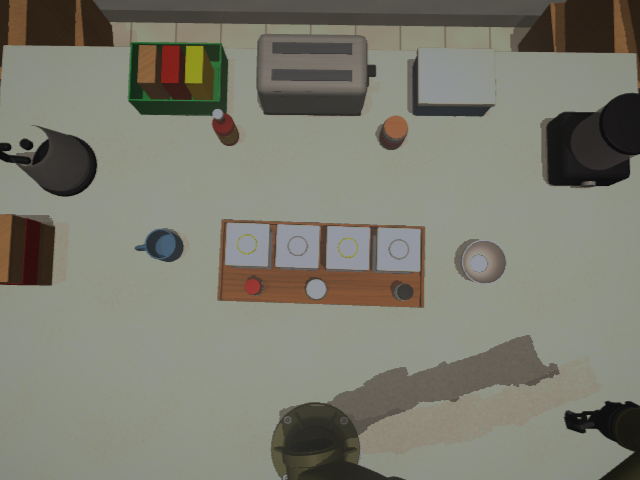

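View pics/scene0.png

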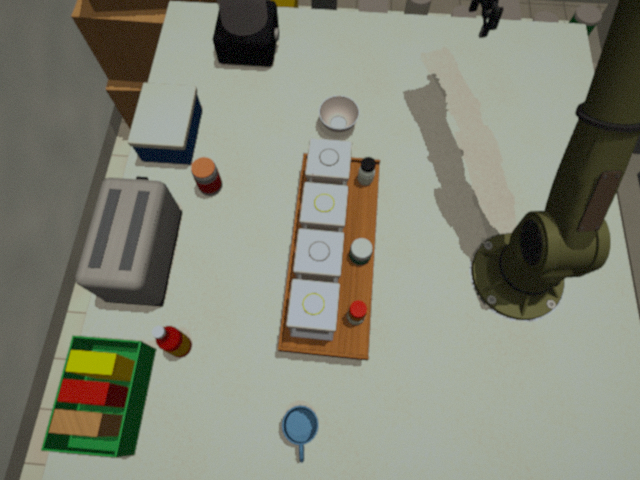

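```bash
cat > h.py <<'E'
import cv2,numpy as np
def cloud(bot,n,d):
    c=bot.camera_info(n); R=cv2.Rodrigues(np.array(c["rvec"],float))[0]; t=np.array(c["tvec"]).ravel()
    v,u=np.mgrid[:480,:640]
    P=np.stack([(u-c["cx"])/c["fx"]*d,(v-c["cy"])/c["fy"]*d,d],-1)
    return (P-t)@R
E
python3 - <<'E'
from rig import bot
from h import *
for n in("top","scene"):
    d=np.load(f"pics/{n}0.npy"); W=cloud(bot,n,d)
    m=(d>0)&(W[...,2]>.19)&(W[...,2]<.23)&(W[...,0]>.35)&(W[...,0]<.65)&(abs(W[...,1])<.4)
    k,l,st,c=cv2.connectedComponentsWithStats(m.astype(np.uint8))
    for i in range(1,k):
        if st[i,4]<300: continue
        q=W[l==i]; v,u=np.where(l==i)
        r=cv2.minAreaRect(q[:,:2].astype(np.float32)*1000)
        print(n,st[i],np.round(np.median(q,0),4),q[:,2].min().round(4),q[:,2].max().round(4),r, np.round(np.percentile(q[:,:2],[1,99],axis=0),3).tolist())
E
```

```text
top [ 224  222   46   45 1910] [0.5157 0.1672 0.2019] 0.191 0.2111 ((516.29443359375, 168.42955017089844), (105.12194061279297, 104.32872772216797), 89.155029296875) [[0.465, 0.117], [0.567, 0.219]]
top [ 275  224   45   45 1902] [0.5125 0.0483 0.202 ] 0.1903 0.2113 ((513.6865234375, 48.62040328979492), (104.1522216796875, 104.35137176513672), 88.58419036865234) [[0.463, -0.002], [0.564, 0.099]]
top [ 325  226   45   45 1888] [ 0.51   -0.0706  0.2021] 0.191 0.2135 ((511.04730224609375, -71.46437072753906), (104.10371398925781, 104.55198669433594), 88.78466796875) [[0.46, -0.123], [0.562, -0.021]]
top [ 376  227   45   45 1934] [ 0.5077 -0.1905  0.2075] 0.192 0.217 ((508.311279296875, -191.61441040039062), (105.08833312988281, 104.4538345336914), 89.0860366821289) [[0.457, -0.241], [0.559, -0.14]]
scene [ 306  138   46   43 1721] [ 0.5088 -0.1839  0.2073] 0.1901 0.2153 ((508.88671875, -189.95021057128906), (105.54940795898438, 103.68563842773438), 89.00072479248047) [[0.458, -0.241], [0.56, -0.138]]
scene [ 300  182   48   45 1859] [ 0.5115 -0.0664  0.2019] 0.19 0.2105 ((511.86572265625, -70.38571166992188), (107.26787567138672, 103.98070526123047), 88.94065856933594) [[0.461, -0.121], [0.562, -0.019]]
scene [ 294  228   50   49 2084] [0.5142 0.053  0.2019] 0.1902 0.2089 ((514.4932250976562, 49.139183044433594), (105.03824615478516, 103.88348388671875), 88.69901275634766) [[0.464, -0.001], [0.565, 0.101]]
scene [ 287  279   53   52 2355] [0.5173 0.1722 0.2019] 0.19 0.2095 ((517.3514404296875, 168.93560791015625), (105.4206314086914, 103.98849487304688), 88.95869445800781) [[0.467, 0.119], [0.568, 0.221]]
```

The lids are at about (0.509, -0.191) for place 4 and (0.517, 0.169) for place 1. The place 4 lid reads z = 0.2075 and the other three 0.202, so it stands proud. In the top picture it is the square at pixel (398,249), with the black-capped jar in front at (403,291). I'll approach above its far edge with the fingers shut.

Request:
{"fn": "send_rows", "kwargs": {"series": [[0,0,-0.2,0,0,0,1],[0.35,-0.22,0,0,0,0,1],[0.35,-0.22,0,0,0,0,1],[0.35,-0.22,0,0,0,0,1],[0.35,-0.22,0,0,0,0,1],[0.35,-0.22,0,0,0,0,1],[0.35,-0.22,0,0,0,0,1],[0.35,-0.22,0,0,0,0,1],[0.35,-0.22,0,0,0,0,1],[0.35,-0.22,0,0,0,0,1],[0.35,-0.22,0,0,0,0,1],[0.35,-0.22,0,0,0,0,1],[0.35,-0.22,0,0,0,0,1],[0.35,-0.22,0,0,0,0,1],[0.35,-0.22,0,0,0,0,1],[0,0,0,0,0,0.17,1],[0,0,0,0,0,0.17,1],[0,0,0,0,0,0,1],[0,0,0,0,0,0,1]]}}

```text
time: 3.28
position: [0.5512, -0.1916, 0.2514]
tcp_rot: [180.0, -0.0, -1.4]
force: [0.3, -0.4, 0.3]
gripper_width: -0.001
gripper_force: 0.0
```

Request:
{"fn": "send_rows", "kwargs": {"series": [[-0.03,0,0.15,0,0,0,1],[0,0,0.18,0,0,0,1],[0,0,0.05,0,0,0,1],[0,0,0,0,0,0,1],[0,0,0,0,0,0,1]]}}

```text
time: 3.9
position: [0.5487, -0.1916, 0.214]
tcp_rot: [180.0, -0.1, -1.5]
force: [-0.6, -0.1, 0.3]
gripper_width: -0.002
gripper_force: 0.0
```

Request:
{"fn": "send_rows", "kwargs": {"series": [[0,0,0.02,0,0,0,1],[0,0,0.02,0,0,0,1],[0,0,0,0,0,0,1]]}}

```text
time: 4.28
position: [0.5481, -0.1914, 0.2092]
tcp_rot: [-180.0, 0.0, -1.6]
force: [-1.0, -0.2, -0.3]
gripper_width: -0.002
gripper_force: 0.0
```

Request:
{"fn": "send_rows", "kwargs": {"series": [[0,0,0.02,0,0,0,1],[0,0,0,0,0,0,1]]}}

```text
time: 4.53
position: [0.5482, -0.1914, 0.2071]
tcp_rot: [-180.0, 0.0, -1.6]
force: [0.2, -0.0, -0.1]
gripper_width: 0.002
gripper_force: 0.0
```

Request:
{"fn": "send_rows", "kwargs": {"series": [[0,0,0.01,0,0,0,1],[0,0,0,0,0,0,1]]}}

```text
time: 4.78
position: [0.5484, -0.1915, 0.2063]
tcp_rot: [-180.0, -0.0, -1.6]
force: [0.7, 0.4, 1.0]
gripper_width: -0.0
gripper_force: 0.2
```

Contact is at about z = 0.207. I'll go down in 1 mm steps and watch the force.

Request:
{"fn": "send_rows", "kwargs": {"series": [[0,0,0.01,0,0,0,1],[0,0,0,0,0,0,1]]}}

```text
time: 5.03
position: [0.5485, -0.1915, 0.2054]
tcp_rot: [180.0, -0.0, -1.6]
force: [1.0, -1.5, 1.0]
gripper_width: -0.002
gripper_force: 0.6
```

Request:
{"fn": "send_rows", "kwargs": {"series": [[0,0,0.01,0,0,0,1],[0,0,0,0,0,0,1]]}}

```text
time: 5.28
position: [0.5486, -0.1915, 0.2044]
tcp_rot: [180.0, -0.0, -1.6]
force: [1.6, -0.0, 2.3]
gripper_width: -0.001
gripper_force: 1.0
```

Request:
{"fn": "send_rows", "kwargs": {"series": [[0,0,0.01,0,0,0,1],[0,0,0,0,0,0,1]]}}

```text
time: 5.52
position: [0.5486, -0.1915, 0.2034]
tcp_rot: [180.0, -0.0, -1.6]
force: [3.3, -0.1, 2.8]
gripper_width: 0.0
gripper_force: 1.4
```

```bash
python3 - <<'E'
from rig import bot
from h import *
print(bot.read_state()["force"])
for n in("top","scene"):
    p,d=bot.grab_frame(n); W=cloud(bot,n,d)
    m=(d>0)&(W[...,2]>.19)&(W[...,2]<.215)
    for x in (.465,.475,.485,.495,.51,.53,.55):
        k=m&(abs(W[...,0]-x)<.006)&(abs(W[...,1]+.19)<.045)
        print(n,x,k.sum(),np.median(W[k][:,2]).round(4))
E
```

```text
[ 3.28898089 -0.11284485  2.84867384]
top 0.465 90 0.2119
top 0.475 97 0.2114
top 0.485 101 0.2102
top 0.495 100 0.2097
top 0.51 98 0.2084
top 0.53 87 0.2053
top 0.55 2 0.2029
scene 0.465 156 0.2119
scene 0.475 159 0.2114
scene 0.485 158 0.2098
scene 0.495 160 0.2094
scene 0.51 160 0.2084
scene 0.53 151 0.2055
scene 0.55 66 0.2029
```

The lid rocks clearly: the far edge went down 4 mm at about 2 N and the near edge rose, which is about 0.1 rad. Next I lift off and press the middle.

Request:
{"fn": "send_rows", "kwargs": {"series": [[0,0,-0.1,0,0,0,1],[0,0,-0.08,0,0,0,1],[-0.2,0,0,0,0,0,1],[-0.2,0,0,0,0,0,1],[0,0,0,0,0,0,1],[0,0,0,0,0,0,1]]}}

```text
time: 6.38
position: [0.5088, -0.1904, 0.2217]
tcp_rot: [180.0, -0.0, -1.6]
force: [0.3, 1.3, -0.7]
gripper_width: -0.001
gripper_force: 0.0
```

Request:
{"fn": "send_rows", "kwargs": {"series": [[0,0,0.05,0,0,0,1],[0,0,0.05,0,0,0,1],[0,0,0.03,0,0,0,1],[0,0,0,0,0,0,1]]}}

```text
time: 6.88
position: [0.5081, -0.1903, 0.2078]
tcp_rot: [-180.0, 0.0, -1.6]
force: [0.6, 1.1, -0.9]
gripper_width: -0.002
gripper_force: 0.0
```

Request:
{"fn": "send_rows", "kwargs": {"series": [[0,0,0.01,0,0,0,1],[0,0,0.01,0,0,0,1],[0,0,0.01,0,0,0,1],[0,0,0,0,0,0,1]]}}

```text
time: 7.38
position: [0.5085, -0.1904, 0.2061]
tcp_rot: [180.0, -0.1, -1.6]
force: [-1.3, 0.4, 6.0]
gripper_width: -0.003
gripper_force: 2.7
```

Request:
{"fn": "send_rows", "kwargs": {"series": [[0,0,0.01,0,0,0,1],[0,0,0.01,0,0,0,1],[0,0,0,0,0,0,1]]}}

```text
time: 7.75
position: [0.5085, -0.1904, 0.2042]
tcp_rot: [180.0, -0.1, -1.6]
force: [-1.2, -0.4, 5.8]
gripper_width: -0.001
gripper_force: 3.0
```

Request:
{"fn": "send_rows", "kwargs": {"series": [[0,0,0.01,0,0,0,1],[0,0,0,0,0,0,1]]}}

```text
time: 8.0
position: [0.5085, -0.1904, 0.2032]
tcp_rot: [180.0, -0.1, -1.6]
force: [-1.3, 1.0, 6.9]
gripper_width: -0.002
gripper_force: 3.0
```

Request:
{"fn": "send_rows", "kwargs": {"series": [[0,0,0.01,0,0,0,1],[0,0,0,0,0,0,1]]}}

```text
time: 8.25
position: [0.5085, -0.1904, 0.2022]
tcp_rot: [180.0, -0.1, -1.6]
force: [-1.9, 0.2, 5.6]
gripper_width: -0.001
gripper_force: 3.0
```

Request:
{"fn": "send_rows", "kwargs": {"series": [[0,0,0.01,0,0,0,1],[0,0,0,0,0,0,1]]}}

```text
time: 8.5
position: [0.5085, -0.1905, 0.2014]
tcp_rot: [180.0, -0.1, -1.6]
force: [-2.4, 0.8, 9.0]
gripper_width: -0.001
gripper_force: 4.2
```

Request:
{"fn": "send_rows", "kwargs": {"series": [[0,0,0.005,0,0,0,1],[0,0,0,0,0,0,1]]}}

```text
time: 8.75
position: [0.5085, -0.1904, 0.2014]
tcp_rot: [180.0, -0.1, -1.6]
force: [-4.1, 0.7, 12.2]
gripper_width: 0.001
gripper_force: 6.0
```

The force is rising with no further travel, so the lid is bottoming out. I'll press a little more to be sure, then lift clear.

Request:
{"fn": "send_rows", "kwargs": {"series": [[0,0,0.01,0,0,0,1],[0,0,0,0,0,0,1]]}}

```text
time: 9.0
position: [0.5086, -0.1904, 0.2013]
tcp_rot: [179.9, -0.1, -1.6]
force: [-5.8, 1.8, 18.6]
gripper_width: -0.003
gripper_force: 9.6
```

Request:
{"fn": "send_rows", "kwargs": {"series": [[0,0,0.01,0,0,0,1],[0,0,0,0,0,0,1],[0,0,0,0,0,0,1]]}}

```text
time: 9.38
position: [0.5086, -0.1905, 0.2012]
tcp_rot: [179.9, -0.2, -1.6]
force: [-8.3, 2.6, 27.1]
gripper_width: 0.003
gripper_force: 13.2
```

Request:
{"fn": "send_rows", "kwargs": {"series": [[0,0,-0.1,0,0,0,1],[0,0,-0.3,0,0,0,1],[0,0,-0.3,0,0,0,1],[0,0,-0.3,0,0,0,1],[-0.4,0,0,0,0,0,1],[-0.4,0,0,0,0,0,1],[0,0,0,0,0,0,1],[0,0,0,0,0,0,1]]}}

```text
time: 10.38
position: [0.429, -0.1883, 0.2982]
tcp_rot: [180.0, -0.1, -1.6]
force: [0.9, 0.6, -0.1]
gripper_width: -0.001
gripper_force: 0.0
```

```bash
python3 - <<'E'
from rig import bot
from h import *
for n in("top","scene"):
    p,d=bot.grab_frame(n); W=cloud(bot,n,d); cv2.imwrite(f"pics/{n}1.png",p[:,:,::-1])
    m=(d>0)&(W[...,2]>.19)&(W[...,2]<.22)
    for y in (.169,.049,-.071,-.191):
      print(n,y,[float(np.median(W[k][:,2]).round(4)) if (k:=m&(abs(W[...,0]-x)<.01)&(abs(W[...,1]-y)<.045)).sum()>15 else None for x in (.475,.49,.51,.53,.55)])
E
```

```text
top 0.169 [0.2017, 0.2019, 0.2031, 0.2022, 0.2017]
top 0.049 [0.2019, 0.202, 0.2028, 0.2028, 0.2018]
top -0.071 [0.2025, 0.2025, 0.2026, 0.2023, 0.2017]
top -0.191 [0.2018, 0.2023, 0.2034, 0.2023, 0.2019]
scene 0.169 [0.2016, 0.202, 0.2026, 0.2026, 0.2019]
scene 0.049 [0.2016, 0.2022, 0.2028, 0.2025, 0.2018]
scene -0.071 [0.2019, 0.2021, 0.203, 0.2022, 0.2019]
scene -0.191 [0.202, 0.2023, 0.2029, 0.2022, 0.202]
```

View pics/scene1.png

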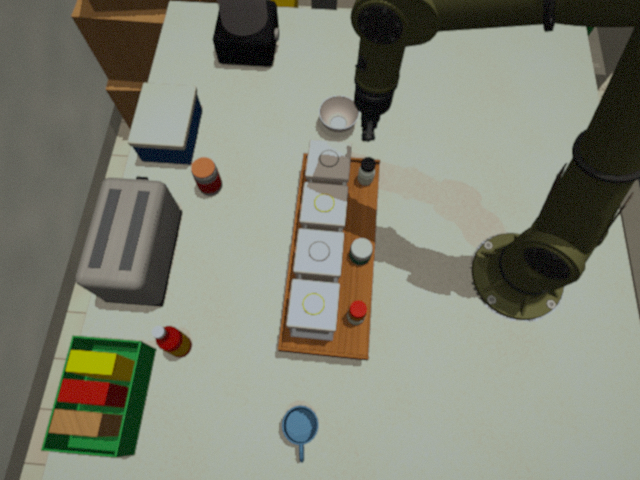

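All four lids now read level at 0.202. The picture shows the jars, mug and bowl where they were, and the gripper clear of everything at about (368,130).

```bash
python3 -c "
from rig import bot
print(bot.job_done())"
```

```text
the job is handed in; nothing more can be done
None
```

The loose lid was at place 4: it rocked about 0.1 rad when I pressed its far edge, and pressing its middle seated it level with the other three; I went to it first because it stood proud in the depth images, so the other lids were not pressed, and the job is handed in.

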